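# Uncover the stopcocks and shut the marked one

## Robot

A 6-joint arm with a two-finger parallel gripper is mounted at the origin on a cart in front of the work surface, level with it; the furniture and walls round the work are solid. World frame = base frame: x ahead of the robot, y to its left, z up, the work surface at z = 0. Lengths are in mm, angles in rad, forces in N, time in s.
With the tool pointing down it reaches from about 350 to 925 mm from the base axis. Payload 6.4 kg.
Tool frame: the origin (TCP) lies at the very end of the fingers, on their centre line; the grasp point (between the pads) lies 19 mm behind it; z points along the fingers, x is the direction in which the jaws open and shut, and the axes are right-handed (so a half turn about z gives the same grasp; the last joint's range is limited). The gripper opens to 85 mm and grips with 20 to 120 N. Pads are 22 mm wide; open, the fingers measure 114 mm over their backs; the gripper's body (76 mm by 85 mm) begins 54 mm behind the grasp point. The pads swing forward as they close: fully open they stand 13 mm farther back than shut.
Start: joints at [0.983, 0.245, 1.558, -0, 1.339, -0.174], TCP at [261.358, 595.152, 231.29] pointing down, gripper open.
Joint ranges: [-3.13, 3.13], [-1.02, 2.26], [0.13, 2.54], [-0.95, 4.09], [0.21, 2.88], [-2.74, 2.74]. Speed limits (rad/s): [2.57, 2.57, 3.14, 3.14, 3.14, 3.14].

## Interface

Orientations are given as a unit quaternion [w, x, y, z].
In Python, from plant import arm gives the robot as it stands.
- The arm moves only by the tool jog_arm, never from a script. Its argument "series" is a list of rows, each a list of 5 numbers: the opening, from 0 (shut) to 1 (fully open), then the shift along the world's x, y, z in cm, then the turn about the world's z in rad. A call has 1 to 8 rows; each row shifts and turns the pose as measured when the row begins; what a row does not reach is not made up. A row lasts 1/8 s, in which the tool goes at most 62.5 mm and 10.7 degrees, less where a joint would pass 70% of its speed; a pose out of reach is approached as far as the arm can. A call is refused whole if a number of a shift passes 6.25 or a number of a turn 0.188, either way. A call with a gripper value outside its range is refused whole. The fingers move at their own pace and stop on an object; "grip_force" is the grip in N (left out, the last holds). Time passes only in rows, so rows that do not move let the fingers close. It gives the time, the measured TCP pose, the force and the opening at its end, in the units of the state.
- arm.observe(): the state, without advancing time (a new reading comes with each control period).
- arm.grab_frame(name): name is "scene" or "top"; returns a dict with "pixels" (400x640x3 uint8, red, green, blue), "fov_y" (degrees; the focal length in pixels is half the picture's height over the tangent of half this angle, whatever the lens; pixels are square), "cx", "cy" (the principal point, pixels), "distortion" ([k1, k2, p1, p2, k3] as OpenCV has them; the pictures are not rectified), "cam_to_world" (4x4, takes a point from camera to world coordinates). Camera axes: x right, y down, z forward; pixel columns grow to the right and rows downward; lengths in mm; the calibration is good to about 2 mm. A picture is of the moment at which its call begins. There is no depth.
- arm.job_done(): hands the job in, once; it reports no verdict.
The state is a dict: "t": time; "joint_pos": joint angles; "dq": joint speeds; "joint_efforts": joint torques, N m; "tool_pos": TCP position; "tool_rot": TCP orientation; "contact_force": force on the tool from outside, world axes, zero at the start; "ft_torque": the same for the moment, N m; "opening": finger opening in mm.
Only numpy, scipy, OpenCV 4.12 (cv2) and the standard library are available. Lean on these libraries where they do the work, as an engineer would, in place of code of your own. Each camera call takes 0.05 s, during which the arm holds its last target.

## Task

Push the loose aluminium cover of the valve box to the right along its guides until it is fully over on the closed half and the two valve handles lie bare, then push the handle that carries the round steel tag a quarter turn, fully shut, so that it lies across its pipe. Leave the other handle in line with its pipe and the things on the bench where they are. Only push with the fingers: nothing is to be gripped or lifted, and the cover stays flat in its guides.

Things in the scene. Friction and masses are not known exactly. Their poses are not given: they have to be found in the camera images.
- valve_box: fixed grey housing, 432 mm long (own y), 153 mm deep (own x; brass nozzles stick out 26 mm more in front), 102 mm high. Origin: centre of the underside; +x away from the robot, +y left, z up. Left half (y 0 to 0.21): open valve bay, 120 mm clear width (x). Right half: closed deck where the cover parks. The bay's left end wall is 56 mm high, below a stop bar at z 0.085 to 0.101
- deck_middle (a point): fixed point of the valve box: middle of the closed half, at the level of the ledges (93 mm above the box's underside) on which the cover rests. The ledges run the whole length; guides along both long sides rise 9 mm above them, end stops 8 mm (inner faces at y = -0.21 and 0.21 in the box's frame). The fully parked cover has its origin within 5 mm of this point
- cover: loose flat aluminium cover, 136 mm (x) x 204 mm (y) x 8 mm, 0.25 to 0.5 kg, lying over the valve bay, 2.5 mm play to the guide on each side; slides along the box's y. Origin: centre of its underside, axes as the box's; starts at y = 0.086 to 0.104, z = 0.093 in the box's frame
- cover_ridge (a point): middle of the top of the push ridge that stands on the middle of the cover: 80 mm long (x), 14 mm thick (y), 24 mm tall above the cover's top face; this point is 32 mm above the cover's underside
- valve_marked: dark plastic ball valve fixed in the bay, 50 mm wide, 108 mm long, 79 mm high, pipe (its own y) along the box's x; its handle carries the round tag. Stands at y = 0.063 or 0.147 in the box's frame, the plain valve at the other. Origin: centre of its underside, below the handle's axis. The body reaches 51 mm above the origin; a 25 mm thick stem goes up to the handle
- valve_marked_hub (a point): point on the axis of the marked handle, level with the top of its bar. The bar is 70 mm long (35 mm each way), 16 mm wide, and reaches from this point 12 mm down; below it, off the stem, is 16 mm of free air down to the valve body. The round steel tag on its middle is 28 mm across and 5 mm thick, with a small rivet
- valve_marked_handle (a joint): turn of the marked handle, rad: 0 = open, bar along the pipe (box's x); grows counter-clockwise seen from above (far end of the bar goes left, near end right); 1.57 = shut, at the stop, bar across the pipe. Stays where it is left; takes about 0.06 N m (2 N at the bar's end). Starts at 0 to 0.12
- valve_plain: the other ball valve, alike, but its handle carries no tag. Origin as on the marked valve
- valve_plain_hub (a point): the same point on the plain handle, which has the same bar and no tag
- valve_plain_handle (a joint): turn of the plain handle, measured the same way; starts at 0 to 0.12 and shall stay there
- sample_bottle: small white screw-cap sample bottle, 34 x 34 x 68 mm, standing just left of the valve box; origin at the centre of its underside
- small_beaker: small empty glass beaker, 55 x 61 x 70 mm, standing just right of the valve box; origin at the centre of its underside
- screwdriver: cross-head screwdriver, 170 mm long and 28 mm thick, lying on the bench in front of the right half of the valve box; origin under its middle
- wash_bottle: white squeeze wash bottle with a bent jet, 65 x 94 x 226 mm, at the far left; origin at the centre of its underside
- brown_bottle: brown screw-cap bottle, 64 x 64 x 140 mm, at the left; origin at the centre of its underside
- tube_rack: test tube rack with tubes, 56 x 176 x 110 mm, at the right; origin at the centre of its underside

How it is judged (in metres and radians):
On the way, in this order (a step that is already met when the one before it is completed fails the run):
1. the cover is pushed right over on to the closed half, flat in its guides, with both handles still open (y of cover in the frame of valve_box below -0.085 m and z of cover in the frame of valve_box between 0.088 and 0.099 m and angle between cover's own z axis and vertical below 0.05 rad and value of joint valve_marked_handle below 0.5 rad), for 0.2 s.
2. the marked handle is pushed shut, the cover still parked (value of joint valve_marked_handle above 1.43 rad and y of cover in the frame of valve_box below -0.085 m), for 0.2 s.
At the end, for the whole second after the job is handed in: The cover lies flat in its guides on the closed half (origin below y = -0.085 in the box's frame, 88 to 99 mm above the box's underside, tilt under 0.05 rad) and is at rest; the marked handle is shut to 1.43 rad or more and at rest; the plain handle is still open (under 0.3 rad) (all of step 2 and z of cover in the frame of valve_box between 0.088 and 0.099 m and angle between cover's own z axis and vertical below 0.05 rad and linear speed of cover below 0.01 m/s and value of joint valve_plain_handle below 0.3 rad and velocity of joint valve_marked_handle below 0.05 rad/s); the robot touches nothing.
It fails at once if the cover is lifted more than about 10 mm or tipped out of its guides (z of cover in the frame of valve_box above 0.104 m or angle between cover's own z axis and vertical above 0.12 rad).
It fails at once if the plain handle is turned (value of joint valve_plain_handle above 0.35 rad).
It fails at once if the marked handle is turned before the cover is off it (value of joint valve_marked_handle above 0.5 rad and y of cover in the frame of valve_box above -0.06 m).
It fails at once if something else on the bench is pushed more than 30 mm away, lifted or knocked over (distance of any of sample_bottle, small_beaker, screwdriver, wash_bottle, brown_bottle, tube_rack from where it was at the start of the episode above 0.03 m or angle between any of sample_bottle, small_beaker, wash_bottle, brown_bottle, tube_rack's own z axis and vertical above 0.4 rad).
It also fails if it takes over 43 s, if anything falls off the work surface, if the arm or the gripper's body presses on something with over 40 N, if the wrist force passes 120 N, or if a joint passes its speed limit or range.

## Working session

There is one attempt and no reset: what is moved stays moved. The work goes in short steps, Python scripts to look and compute and a tool call to move; the robot and the scene stay as the last step left them, time stands still between calls to the robot, and variables do not carry over. Pictures are saved under pics/ and viewed, and the job is handed in when it is done.

Besides the shell and the picture viewer there is one more tool, called after ">>>" as name([rows], argument=value, ...), one row to a line, values as JSON. jog_arm: Moves the arm, as the interface text tells. Its arguments: {"type":"object","properties":{"series":{"type":"array","items":{"type":"array","items":{"type":"number"}}},"grip_force":{"type":"number"}},"required":["series"]}

```bash
mkdir -p pics; cat > h.py <<'E'
import numpy as np, cv2
from plant import arm
def save(n,f):
    cv2.imwrite(n,f["pixels"][:,:,::-1])
def K(f):
    F=200/np.tan(np.radians(f["fov_y"])/2)
    return np.array([[F,0,f["cx"]],[0,F,f["cy"]],[0,0,1.]])
def ray(f,uv):
    p=cv2.undistortPoints(np.array(uv,float).reshape(-1,1,2),K(f),np.array(f["distortion"],float)).reshape(-1,2)
    d=np.c_[p,np.ones(len(p))]@np.array(f["cam_to_world"])[:3,:3].T
    return np.array(f["cam_to_world"])[:3,3],d
def atz(f,uv,z):
    o,d=ray(f,uv); z=np.asarray(z,float)
    return o+d*((z-o[2])/d[:,2])[:,None]
def proj(f,P):
    T=np.linalg.inv(np.array(f["cam_to_world"]))
    r,_=cv2.Rodrigues(T[:3,:3])
    return cv2.projectPoints(np.array(P,float).reshape(-1,1,3),r,T[:3,3],K(f),np.array(f["distortion"],float))[0].reshape(-1,2)
E
python3 - <<'E'
from h import *
import pickle
for n in("scene","top"):
    f=arm.grab_frame(n); save(f"pics/{n}0.png",f); pickle.dump(f,open(n+"0.pkl","wb"))
    print(n,f["fov_y"],f["cx"],f["cy"],f["distortion"],np.round(f["cam_to_world"],3).tolist())
print(arm.observe())
E
```

```text
scene 57.30484133444592 321.55198309153536 198.4803445667705 [-0.00319978  0.          0.          0.          0.        ] [[0.699, -0.395, 0.597, -219.507], [-0.715, -0.367, 0.595, -734.295], [-0.016, -0.842, -0.539, 793.095], [0.0, 0.0, 0.0, 1.0]]
top 51.30356430177507 322.9238937134441 189.9168385644433 [0.02166441 0.         0.         0.         0.        ] [[0.003, -0.993, 0.119, 370.897], [-1.0, -0.003, -0.003, 27.629], [0.003, -0.119, -0.993, 1666.059], [0.0, 0.0, 0.0, 1.0]]
{'t': 0.1, 'joint_pos': array([ 9.82916094e-01,  2.45753203e-01,  1.55891854e+00, -5.60376062e-07,
        1.33868958e+00, -1.74086882e-01]), 'dq': array([ 0.00125375, -0.00186646, -0.00322252,  0.00031818,  0.00167746,
        0.00042728]), 'joint_efforts': array([ 1.98628513e-04, -4.30674291e+01, -3.27126539e+01, -1.25706761e-04,
        2.86418079e-03, -1.24491010e-05]), 'tool_pos': array([261.05535921, 594.71643625, 230.27056916]), 'tool_rot': array([ 3.48218215e-04,  8.37282568e-01,  5.46769713e-01, -8.12888353e-04]), 'contact_force': array([-1.00089528,  0.33267064, -0.2200389 ]), 'ft_torque': array([-0.00486814,  0.00028904,  0.0037259 ]), 'opening': 85.37887769262855}
```

View pics/scene0.png

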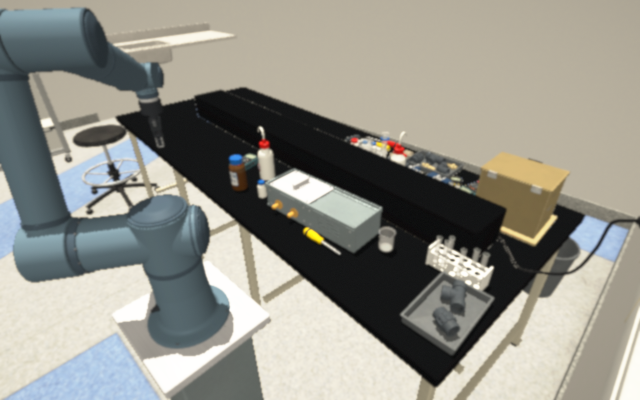

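View pics/top0.png

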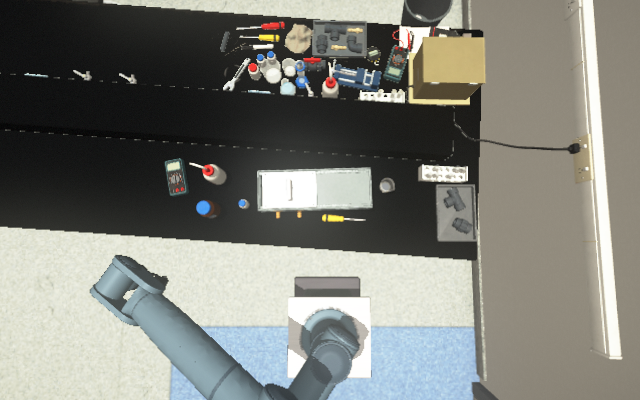

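```bash
python3 - <<'E'
from h import *
i=cv2.imread("pics/top0.png")
cv2.imwrite("pics/top0c.png",cv2.resize(i[110:240,180:380],None,fx=4,fy=4,interpolation=cv2.INTER_CUBIC))
E
```

```text
(no output)
```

View pics/top0c.png

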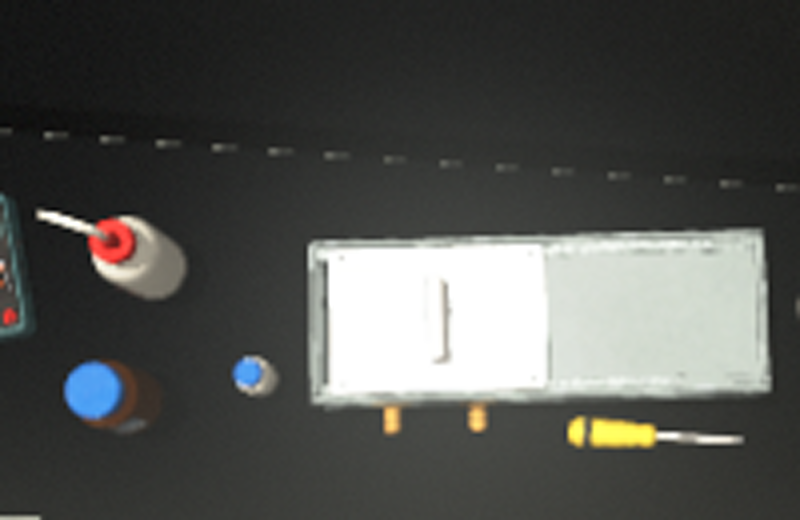

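```bash
cat >> h.py <<'E'
def crop2(p,s=4,o=(180,110)): return (np.array(p,float)+.5)/s-.5+np.array(o)
E
python3 - <<'E'
from h import *
import pickle
f=pickle.load(open("top0.pkl","rb"))
c=atz(f,crop2([(309,242),(763,230),(771,390),(313,405)]),102)
print(c.round(1)); e=lambda a,b:np.linalg.norm(c[a]-c[b])
print(e(0,1),e(3,2),e(0,3),e(1,2))
ctr=c.mean(0); yl=(c[0]+c[3]-c[1]-c[2])/2; xl=(c[0]+c[1]-c[3]-c[2])/2
print(ctr, "yaw by y",np.arctan2(-yl[0],yl[1]),"by x",np.arctan2(xl[1],xl[0]))
cv=atz(f,crop2([(326,250),(546,243),(547,387),(329,393)]),101)
print(cv.round(1),cv.mean(0))
r=atz(f,crop2([(434,279),(447,279),(449,361),(435,362)]),125)
print(r.round(1),r.mean(0))
print(np.round(atz(f,crop2([(250,374),(98,392),(112,240),(797,307)]),[68,140,170,70]),1))
E
```

```text
[[ 633.8  274.7  102. ]
 [ 646.8 -156.9  102. ]
 [ 494.1 -162.8  102. ]
 [ 478.7  267.6  102. ]]
431.8369007590479 430.68541789285723 155.17880053321946 152.73702668526306
[563.35471581  55.67378747 102.        ] yaw by y 0.032943742618623796 by x 0.04221928072765815
[[626.3 258.6 101. ]
 [633.7  49.6 101. ]
 [496.4  48.  101. ]
 [490.2 253.  101. ]] [561.64560507 152.31237116 101.        ]
[[595.3 153.7 125. ]
 [595.3 141.6 125. ]
 [518.4 138.8 125. ]
 [517.4 151.8 125. ]] [556.62170078 146.49707077 125.        ]
[[ 510.8  333.9   68. ]
 [ 487.5  458.5  140. ]
 [ 623.5  442.5  170. ]
 [ 577.1 -192.7   70. ]]
```

The top view shows the box with corners at about (257,170), (370,167), (372,207) and (258,211), and the ridge at about (290,190). The size checks agree within about 2 mm. Box centre is about (563, 56), yaw about 0.035, with the cover at y of about +96 in the box frame.

>>> jog_arm([
  [0, 3.6, -4.9, 0, 0.056],
  [0, 3.6, -4.9, 0, 0.056],
  [0, 3.6, -4.9, 0, 0.056],
  [0, 3.6, -4.9, 0, 0.056],
  [0, 3.6, -4.9, 0, 0.056],
  [0, 3.6, -4.9, 0, 0.056],
  [0, 3.6, -4.9, 0, 0.056],
  [0, 3.6, -4.9, 0, 0.056],
], grip_force=40)

```text
t: 1.1
tool_pos: [551.1, 192.3, 226.7]
tool_rot: [0.0, 0.686, 0.727, -0.003]
contact_force: [1.3, 0.5, -0.3]
opening: 0.1
```

>>> jog_arm([
  [0, 0.5, 0.3, -4.5, -0.02],
  [0, 0, 0, -4.0, 0],
  [0, 0, 0, 0, 0],
])

```text
t: 1.48
tool_pos: [558.7, 190.3, 139.6]
tool_rot: [0.001, 0.697, 0.717, -0.002]
contact_force: [-0.9, 0.7, 0.5]
opening: -0.1
```

```bash
python3 - <<'E'
from h import *
for n,(a,b,c,d) in {"top":(110,240,200,400),"scene":(150,270,240,400)}.items():
    f=arm.grab_frame(n); cv2.imwrite(f"pics/{n}1.png",cv2.resize(f["pixels"][a:b,c:d,::-1],None,fx=4,fy=4,interpolation=cv2.INTER_CUBIC))
print(arm.observe()["tool_pos"])
E
```

```text
[561.28364062 191.14895044 143.85948109]
```

View pics/top1.png

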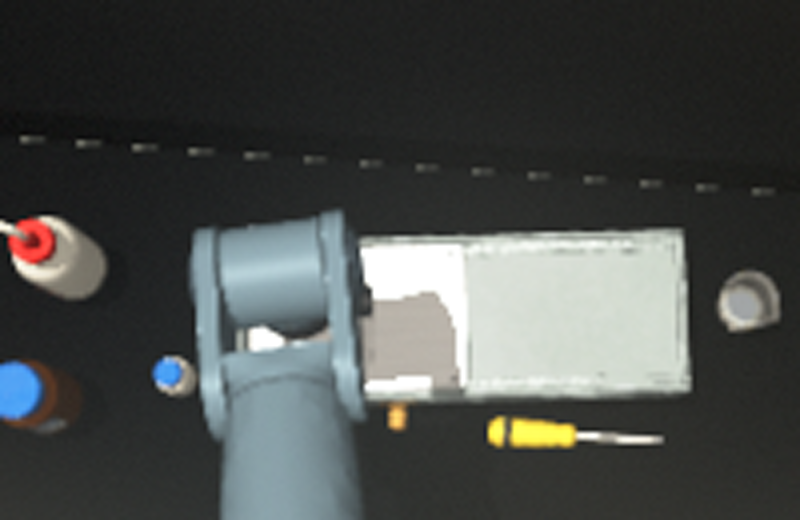

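View pics/scene1.png

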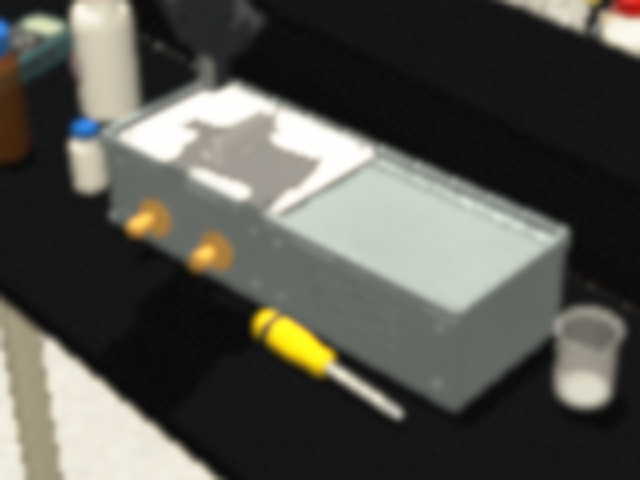

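>>> jog_arm([
  [0, 0, 0, -2.0, 0],
  [0, 0, 0, -1.1, 0],
  [0, 0, 0, 0, 0],
  [0, 0, 0, 0, 0],
])

```text
t: 2.08
tool_pos: [563.3, 192.4, 115.1]
tool_rot: [0.005, 0.696, 0.718, 0.003]
contact_force: [0.4, -0.7, 0.8]
opening: 0.2
```

```bash
python3 - <<'E'
from h import *
f=arm.grab_frame("scene")
print(arm.observe()["tool_pos"],arm.observe()["contact_force"])
f=arm.grab_frame("scene")
print(arm.observe()["tool_pos"])
cv2.imwrite("pics/s2.png",cv2.resize(f["pixels"][150:230,240,None] if 0 else f["pixels"][140:230,255:355,::-1],None,fx=6,fy=6,interpolation=cv2.INTER_CUBIC))
E
```

```text
[563.33734626 192.39257231 115.17547584] [ 0.00694659 -1.54825802 -0.02494484]
[563.35825595 192.36097074 115.21476523]
```

View pics/s2.png

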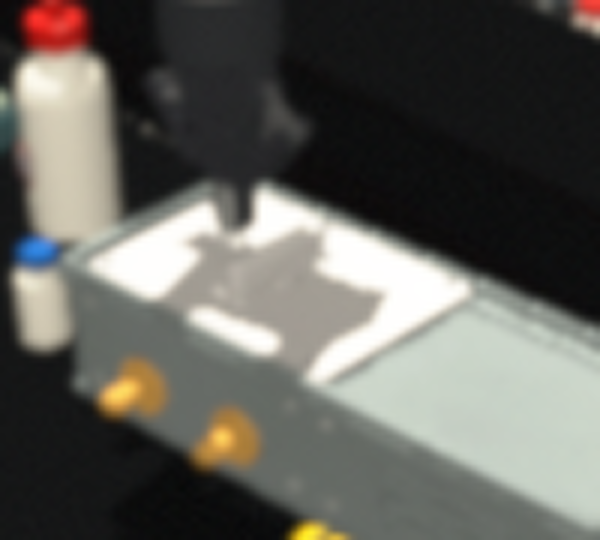

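>>> jog_arm([
  [0, -0.1, -0.5, -0.6, 0],
  [0, 0, -1.0, 0, 0],
  [0, 0, -1.0, 0, 0],
  [0, 0, -1.0, 0, 0],
  [0, 0.05, -1.0, 0, 0],
])

```text
t: 2.8
tool_pos: [563.1, 145.2, 109.6]
tool_rot: [0.005, 0.696, 0.718, 0.005]
contact_force: [1.3, 1.7, -0.7]
opening: 0.3
```

>>> jog_arm([
  [0, 0.03, -1.6, 0, 0],
  [0, 0.03, -1.6, 0, 0],
  [0, 0.03, -1.6, 0, 0],
  [0, 0.03, -1.6, 0, 0],
  [0, 0.03, -1.6, 0, 0],
])

```text
t: 3.42
tool_pos: [564.6, 59.3, 109.6]
tool_rot: [0.005, 0.696, 0.718, 0.005]
contact_force: [0.3, 1.6, -0.9]
opening: -0.2
```

```bash
python3 - <<'E'
from h import *
f=arm.grab_frame("scene")
o=arm.observe();print(o["tool_pos"],o["contact_force"])
cv2.imwrite("pics/s3.png",cv2.resize(f["pixels"][140:260,250:400,::-1],None,fx=5,fy=5,interpolation=cv2.INTER_CUBIC))
E
```

```text
[564.73110698  57.53668211 109.59977472] [ 1.22696141 -1.47937675  0.84479687]
```

View pics/s3.png

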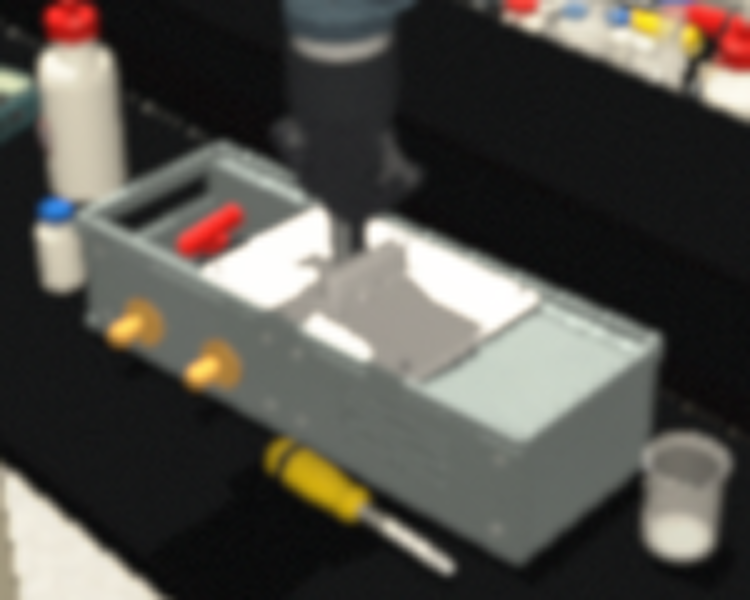

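Cover slides flat, and the left handle at (210,230) in the crop is red and shows no tag. Continuing.

>>> jog_arm([
  [0, 0.04, -1.6, 0, 0],
  [0, 0.04, -1.6, 0, 0],
  [0, 0.04, -1.6, 0, 0],
  [0, 0.04, -1.6, 0, 0],
  [0, 0.04, -1.0, 0, 0],
  [0, 0.0, -0.5, 0, 0],
])

```text
t: 4.22
tool_pos: [566.8, -27.0, 109.6]
tool_rot: [0.005, 0.697, 0.717, 0.004]
contact_force: [0.6, 3.0, 0.1]
opening: -0.1
```

>>> jog_arm([
  [0, 0, -0.5, 0, 0],
  [0, 0, -0.5, 0, 0],
])

```text
t: 4.47
tool_pos: [566.2, -30.5, 109.7]
tool_rot: [-0.001, 0.698, 0.716, 0.009]
contact_force: [2.5, 28.1, 5.0]
opening: -0.1
```

```bash
python3 - <<'E'
from h import *
import pickle
for n,(a,b,c,d) in {"top":(110,240,200,400),"scene":(140,260,250,400)}.items():
    f=arm.grab_frame(n); pickle.dump(f,open(n+"4.pkl","wb"));cv2.imwrite(f"pics/{n}4.png",cv2.resize(f["pixels"][a:b,c:d,::-1],None,fx=4,fy=4,interpolation=cv2.INTER_CUBIC))
o=arm.observe();print(o["tool_pos"],o["contact_force"])
E
```

```text
[566.20028256 -30.35374037 109.73000183] [ 1.06640351 21.67497235  3.95011446]
```

View pics/top4.png

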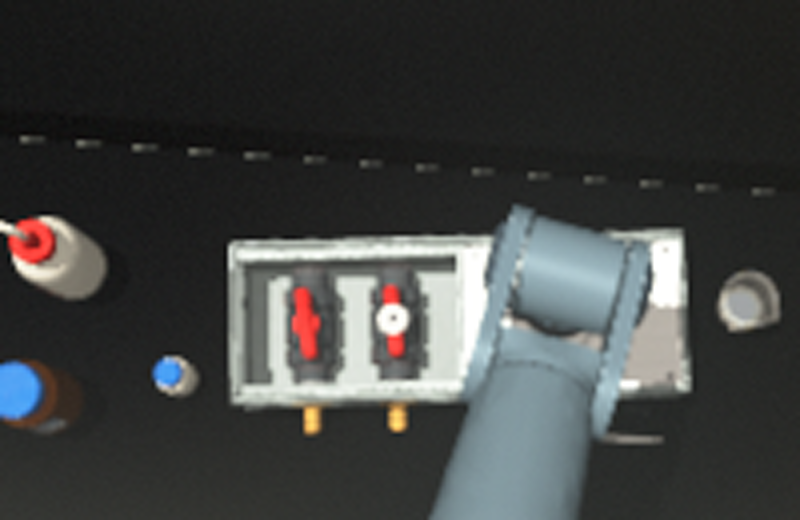

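View pics/scene4.png

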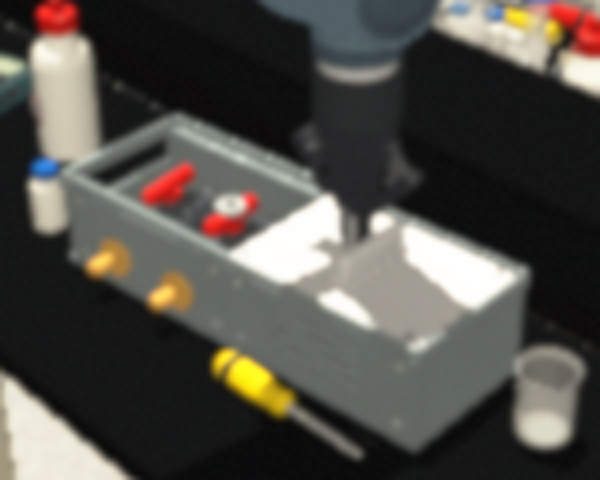

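Fully parked: 28 N against the end stop. The tag sits on the right valve, top crop (393,320), scene crop (231,205). I back off and triangulate.

>>> jog_arm([
  [0, 0, 1.0, 0, 0],
  [0, 0, 1.0, 1.0, 0],
  [0, 0, 0, 4.0, 0],
  [0, -0.5, 3, 1.5, 0],
])

```text
t: 5.08
tool_pos: [560.7, 20.3, 176.7]
tool_rot: [-0.0, 0.697, 0.717, 0.008]
contact_force: [-0.5, 0.5, 0.0]
opening: -0.1
```

```bash
python3 - <<'E'
from h import *
import pickle
t=pickle.load(open("top4.pkl","rb"));s=pickle.load(open("scene4.pkl","rb"))
def tri(a,b):
    o1,d1=ray(t,crop2([a],4,(200,110)));o2,d2=ray(s,crop2([b],4,(250,140)))
    d1=d1[0];d2=d2[0];A=np.c_[d1,-d2];x=np.linalg.lstsq(A,o2-o1,rcond=None)[0]
    p,q=o1+x[0]*d1,o2+x[1]*d2; return ((p+q)/2).round(1),np.linalg.norm(p-q).round(1)
print("tag",tri((393,319),(231,205)))
for z in (85,88,92):
  print(z,atz(t,crop2([(393,319),(391,285),(397,356),(306,324),(301,289),(310,358)],4,(200,110)),z).round(1).tolist())
c,si=np.cos(.036),np.sin(.036)
for l in [(0,63),(0,147)]: print(563.3+c*l[0]-si*l[1],55.7+si*l[0]+c*l[1])
E
```

```text
tag (array([562.5, 118.9,  87.9]), np.float64(0.6))
85 [[562.6, 119.3, 85.0], [595.4, 121.5, 85.0], [527.1, 115.1, 85.0], [557.6, 202.3, 85.0], [591.3, 207.6, 85.0], [524.9, 197.9, 85.0]]
88 [[562.3, 119.1, 88.0], [595.0, 121.3, 88.0], [526.8, 114.9, 88.0], [557.2, 201.9, 88.0], [590.9, 207.3, 88.0], [524.6, 197.6, 88.0]]
92 [[561.8, 118.9, 92.0], [594.4, 121.1, 92.0], [526.4, 114.7, 92.0], [556.7, 201.5, 92.0], [590.3, 206.8, 92.0], [524.3, 197.2, 92.0]]
561.0324898562562 118.65918040880155
558.0091429979311 202.6047542872036
```

>>> jog_arm([
  [0, -0.8, 4.0, 0, 0],
  [0, -0.8, 4.0, 0, 0],
  [0, -0.8, 3.5, -1.0, 0],
  [0, 0, 0, 0, 0],
  [0, 0, 0, 0, 0],
])

```text
t: 5.7
tool_pos: [538.5, 138.5, 173.3]
tool_rot: [0.005, 0.697, 0.717, 0.01]
contact_force: [-1.0, 0.2, 0.8]
opening: 0.1
```

>>> jog_arm([
  [0, -0.5, 1.0, -3, 0],
  [0, 0, 0, -3, 0],
  [0, 0, 0, 0, 0],
  [0, 0, 0, 0, 0],
])

```text
t: 6.2
tool_pos: [537.1, 145.1, 116.1]
tool_rot: [0.008, 0.698, 0.716, 0.012]
contact_force: [-0.1, -0.3, 0.1]
opening: 0.1
```

```bash
python3 - <<'E'
from h import *
f=arm.grab_frame("scene")
o=arm.observe();print(o["tool_pos"],o["contact_force"])
cv2.imwrite("pics/s5.png",cv2.resize(f["pixels"][140:240,250,None] if 0 else f["pixels"][130:230,250:370,::-1],None,fx=6,fy=6,interpolation=cv2.INTER_CUBIC))
E
```

```text
[536.98732923 145.14136526 116.04668624] [ 0.5769874  -0.52918926 -0.61527648]
```

View pics/s5.png

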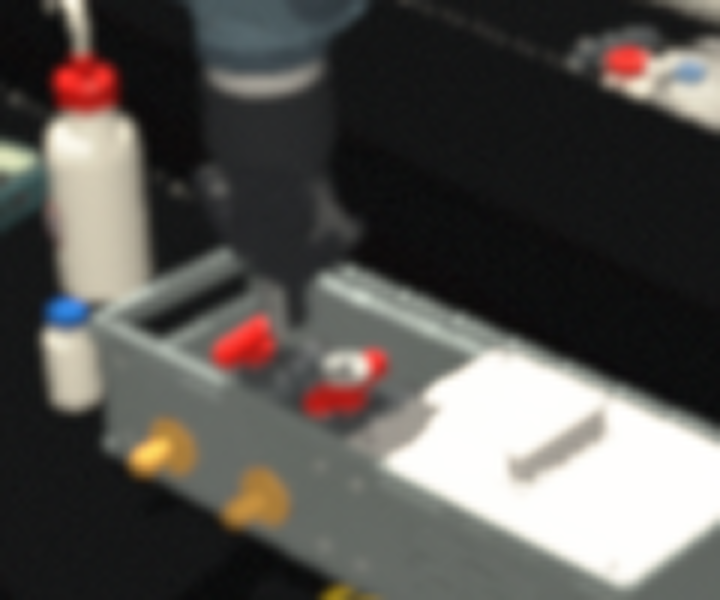

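The tip at (295,315) is over the gap between the two handles. Descending.

>>> jog_arm([
  [0, -0.4, 0.3, -2.0, 0],
  [0, 0, 0, -1.8, 0],
  [0, 0, 0, 0, 0],
  [0, 0, 0, -0.7, 0],
  [0, 0, 0, 0, 0],
])

```text
t: 6.88
tool_pos: [537.1, 147.4, 74.6]
tool_rot: [0.011, 0.699, 0.715, 0.015]
contact_force: [-0.6, -0.4, 0.5]
opening: -0.0
```

>>> jog_arm([
  [0, -0.3, 0, -0.9, 0],
  [0, -0.3, 0, 0, 0],
  [0, 0, 0, 0, 0],
])

```text
t: 7.25
tool_pos: [531.1, 147.5, 65.6]
tool_rot: [0.011, 0.699, 0.715, 0.015]
contact_force: [-0.1, 0.2, 0.2]
opening: -0.2
```

>>> jog_arm([
  [0, 0, -0.7, 0, 0],
  [0, -0.35, -0.7, 0, 0],
  [0, -0.35, -0.7, 0, 0],
  [0, 0, 0, 0, 0],
])

```text
t: 7.75
tool_pos: [524.7, 126.5, 66.6]
tool_rot: [0.011, 0.699, 0.715, 0.018]
contact_force: [-0.3, 0.3, -1.2]
opening: 0.3
```

```bash
python3 - <<'E'
from h import *
f=arm.grab_frame("scene")
o=arm.observe();print(o["tool_pos"],o["contact_force"])
cv2.imwrite("pics/s6.png",cv2.resize(f["pixels"][130:230,250:370,::-1],None,fx=6,fy=6,interpolation=cv2.INTER_CUBIC))
E
```

```text
[524.76667915 126.53870828  66.58131078] [-0.6863923   0.73138165 -0.90737704]
```

View pics/s6.png

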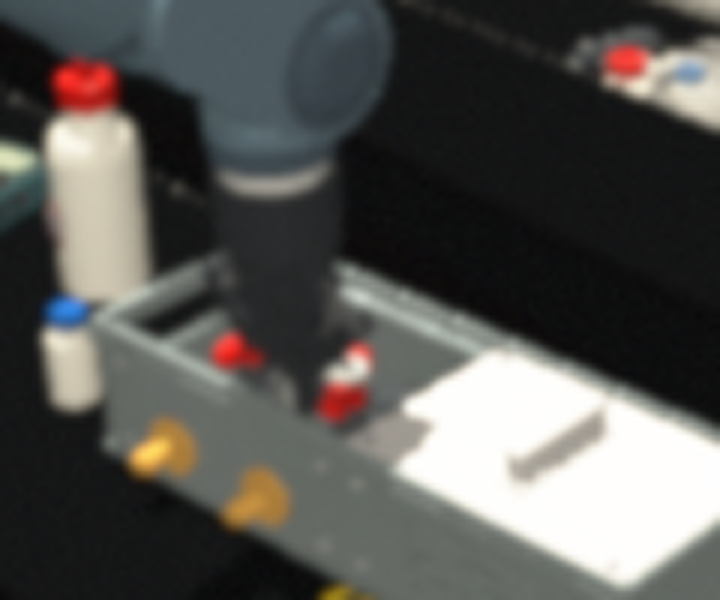

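The marked handle is turning and the near end has swung right. Continuing the arc.

>>> jog_arm([
  [0, 0, -0.7, 0, 0],
  [0, 0.05, -0.7, 0, 0],
  [0, 0.1, -0.7, 0, 0],
  [0, 0.5, -0.6, 0, 0],
  [0, 0.5, -0.4, 0, 0],
  [0, 0.6, -0.3, 0, 0],
  [0, 0, 0, 0, 0],
])

```text
t: 8.68
tool_pos: [541.6, 90.2, 65.4]
tool_rot: [0.009, 0.699, 0.715, 0.016]
contact_force: [-1.3, 0.2, 0.4]
opening: -0.0
```

>>> jog_arm([
  [0, 0.4, -0.1, 0, 0],
  [0, 0.4, 0, 0, 0],
  [0, 0, 0, 0, 0],
])

```text
t: 9.05
tool_pos: [544.0, 89.4, 64.1]
tool_rot: [0.003, 0.698, 0.716, 0.009]
contact_force: [-0.4, 0.2, 0.4]
opening: -0.0
```

```bash
python3 - <<'E'
from h import *
f=arm.grab_frame("top")
cv2.imwrite("pics/t7.png",cv2.resize(f["pixels"][150:220,240:360,::-1],None,fx=6,fy=6,interpolation=cv2.INTER_CUBIC))
f=arm.grab_frame("scene")
o=arm.observe();print(o["tool_pos"],o["contact_force"])
cv2.imwrite("pics/s7.png",cv2.resize(f["pixels"][130:230,250:370,::-1],None,fx=6,fy=6,interpolation=cv2.INTER_CUBIC))
E
```

```text
[544.13044171  89.3287582   64.03478625] [-5.217293    0.05129006  2.14408427]
```

View pics/s7.png

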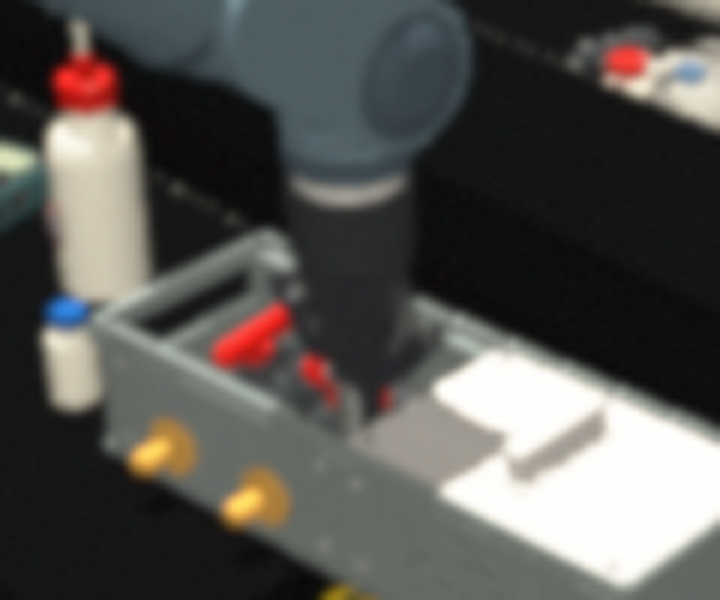

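View pics/t7.png

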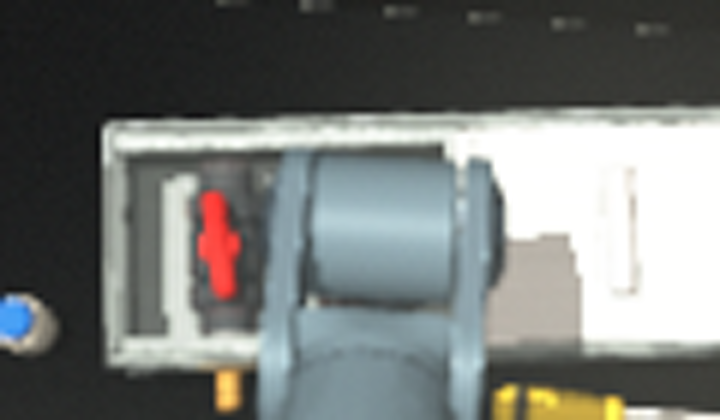

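>>> jog_arm([
  [0, 0.5, 0, 0, 0],
  [0, 0.4, 0, 0, 0],
])

```text
t: 9.4
tool_pos: [544.3, 89.3, 62.9]
tool_rot: [-0.005, 0.698, 0.717, -0.0]
contact_force: [-21.4, 1.4, 14.3]
opening: 0.0
```

It is against the stop at 21 N. Retreating straight back, then up.

>>> jog_arm([
  [0, -0.6, 0, 0, 0],
  [0, -0.6, 0.0, 0, 0],
  [0, 0, 0, 3, 0],
  [0, 0, 0, 5, 0],
  [0, 0, 0, 5, 0],
])

```text
t: 10.02
tool_pos: [531.6, 88.3, 193.1]
tool_rot: [-0.005, 0.698, 0.716, -0.0]
contact_force: [1.0, -0.7, 1.0]
opening: 0.0
```

>>> jog_arm([
  [0, -5, 0, 2, 0],
  [0, -5, 0, 2, 0],
  [0, -4, -2, 0, 0],
  [0, 0, -5, 0, 0],
  [0, 0, -5, 0, 0],
  [0, 0, -5, 0, 0],
  [0, 0, 0, 0, 0],
])

```text
t: 10.9
tool_pos: [394.5, -88.3, 244.9]
tool_rot: [0.011, 0.697, 0.717, 0.008]
contact_force: [0.8, 1.2, 0.7]
opening: -0.1
```

```bash
python3 - <<'E'
from h import *
f=arm.grab_frame("top")
cv2.imwrite("pics/t8.png",cv2.resize(f["pixels"][140:240,230:400,::-1],None,fx=4,fy=4,interpolation=cv2.INTER_CUBIC))
f=arm.grab_frame("scene")
o=arm.observe();print(o["tool_pos"],o["contact_force"],abs(o["dq"]).max())
cv2.imwrite("pics/s8.png",cv2.resize(f["pixels"][140:260,240:400,::-1],None,fx=4.5,fy=4.5,interpolation=cv2.INTER_CUBIC))
E
```

```text
[394.4410007  -85.83376353 244.58913564] [0.42657158 0.96045713 0.20510305] 0.0398407972228867
```

View pics/s8.png

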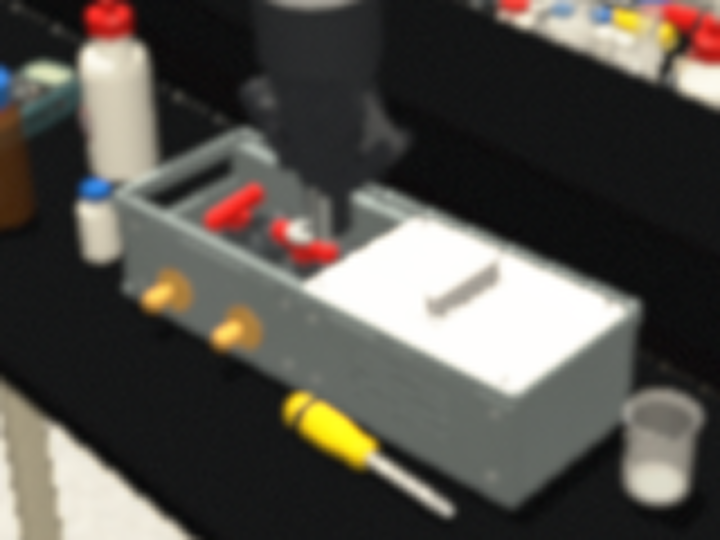

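View pics/t8.png

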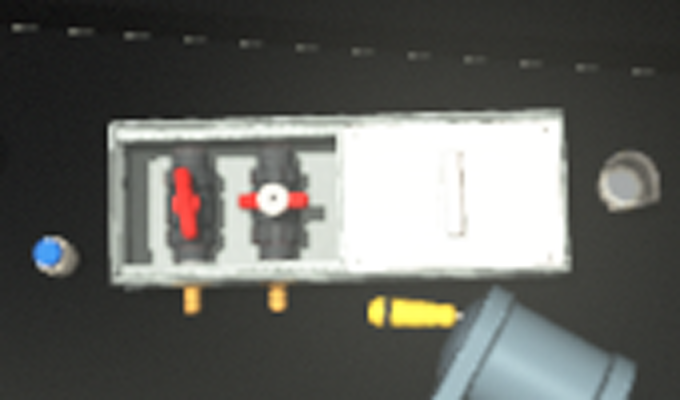

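The tagged handle lies across its pipe, from (241,202) to (308,200) in the top view and parallel to the box's long side. The plain handle is still in line, the cover is fully right, and the gripper is clear.

```bash
python3 -c "
from plant import arm
print(arm.job_done())"
```

```text
the job is handed in; nothing more can be done
None
```

The cover is pushed fully over onto the closed half, and the tagged handle is shut across its pipe. I handed the job in at about 11 s of the 43 s allowed.

- **Cover:** I pushed it by its ridge with the shut fingers until it met the end stop at about 28 N. In the last pictures it lies flat in its guides at the right end.
- **Tagged handle:** this was the right-hand valve. I pushed its near end round in an arc until it met the stop at about 21 N. In the last top view the bar lies across its pipe, parallel to the box's long side to within about 0.01 rad.
- **Everything else:** the plain handle is still in line with its pipe, to the eye as it was when first uncovered. The sample bottle, beaker, screwdriver and wash bottle appear where they were. The other bench items were outside or only partly in the last close-ups, but the arm did not go near them.
- **Robot:** it ended clear of everything, with only about 1 N of sensor noise.

No check failed. I read the handle angles and cover position from the pictures and the contact with the stops, since the joint values cannot be read directly.

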